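# Load a sample bottle through the analyser's sprung flap

### The job

Take the blue-capped square sample bottle out of the grey rack and load it bottom-first into the analyser: keep hold of it and let the bottle itself push the yellow sprung flap open, until at least half of the bottle is inside the sloping chute. Then see that it goes fully home against the stop, with the flap shut behind it, and leave the other bottles and everything else on the bench where they are.

Things in the scene. Friction and masses are not known exactly. Their poses are not given: they have to be found in the camera images.
- sample: the bottle to load: square amber bottle 36 x 36 mm, 120 mm tall, about 250 g, with a square blue cap (34 x 34 mm, the top 30 mm of the height, safe to grip). Origin at the centre of its underside, z up through the cap, x and y square to its flat sides. It starts standing upright in one of the rack's three pockets
- sample_top (a point): centre of the top face of the blue cap, 120 mm from the bottle's underside
- bottle_white: identical bottle with a white cap, in another pocket of the rack; stays there. Origin at the centre of its underside
- bottle_red: identical bottle with a red cap, in another pocket of the rack; stays there. Origin at the centre of its underside
- rack: grey rack fixed to the bench, base 260 x 70 mm; origin at the centre of its underside, z up. Three open square pockets in a row along its x axis at x = -85, 0 and +85 mm, each 44 mm square inside, floor 11 mm and rim 48 mm above the bench. The bottles stand loosely in them, sides parallel to the rack's, cap tops 131 mm above the bench
- analyser: white wedge-shaped bench analyser with clear sides, fixed, 270 x 190 mm, 221 mm high; origin at the centre of its underside, front to its -x. Its front upper face is blue and slopes 25 degrees from level, facing up and to the front; the flat top behind that face is no higher than 226 mm
- port: the loading mouth in the sloping blue face: origin at its centre, in the face's plane, 200 mm above the bench; z points out of the face (25 degrees from vertical, leaning to the analyser's front), x up the slope, y across. Mouth 60 mm (x) by 100 mm (y), covered by the flap. A straight chute of the same section runs behind it along -z to the stop; the chute's floor is at x = -30 mm
- flap (a joint): angle of the yellow flap (58 x 94 x 3 mm) over the mouth, rad: 0 shut (flush with the face), up to 1.5 swung inward. Hinged at the mouth's upper edge (x = +30 mm); whatever is pushed in opens it (under 1 N) and a weak spring shuts it; on a bottle lying in the mouth it rests at about 1.1 to 1.2
- chute_stop (a point): centre of the flat stop that ends the chute, 186 mm behind the mouth along the port's -z. A bottle let go more than half inside slides down the chute to the stop under its own weight; home, its underside is on the stop and its cap's top about 66 mm behind the mouth

How it is judged (in metres and radians):
On the way, in this order (a step that is already met when the one before it is completed fails the run):
1. the blue-capped bottle is lifted clear of the rack, held (z of sample in the frame of rack above 0.055 m and contact force between the fingers and sample above 1 N), for 0.1 s.
2. still held, the bottle has pushed the flap open and at least half of it is in the chute (z of sample in the frame of port below -0.055 m and contact force between the fingers and sample above 0.5 N and value of joint flap above 0.6 rad), for 0.05 s.
At the end, for the whole second after the job is handed in: the blue-capped bottle lies at rest in the chute, bottom on the stop (underside at least 170 mm behind the mouth, cap end 45 to 85 mm behind it, in line with the chute within 0.25 rad), and the flap is shut (under 0.10 rad) (z of sample in the frame of port below -0.17 m and z of sample_top in the frame of port between -0.085 and -0.045 m and distance between sample and port below 0.2 m and angle between the z axis of sample and the z axis of port, either way round below 0.25 rad and value of joint flap below 0.1 rad and linear speed of sample below 0.02 m/s); the robot touches nothing.
It fails at once if the flap opened by something other than the bottle's own push (value of joint flap above 0.35 rad and z of sample in the frame of port above 0.03 m).
It fails at once if another bottle in the rack lifted, tipped or moved from its pocket (distance of any of bottle_white, bottle_red from where it was at the start of the episode above 0.025 m or angle between any of bottle_white, bottle_red's own z axis and vertical above 0.4 rad).
It fails at once if something else on the bench disturbed (distance of any of media, buffer, beaker, jar, forceps, wrench from where it was at the start of the episode above 0.04 m).
It also fails if it takes over 51 s, if anything falls off the work surface, if the arm or the gripper's body presses on something with over 40 N, if the wrist force passes 120 N, or if a joint passes its speed limit or range.

### The arm

A 6-joint arm with a two-finger parallel gripper is mounted at the origin on the work surface. World frame = base frame: x ahead of the robot, y to its left, z up, the work surface at z = 0. Lengths are in mm, angles in degrees, forces in N, time in s.
With the tool pointing down it reaches from about 325 to 775 mm from the base axis. Payload 9.3 kg.
Tool frame: the origin (TCP) lies midway between the tips of the shut fingers; the grasp point (between the pads) lies 19 mm behind it (r.hold_point_z is the distance from the TCP to the grasp point, in mm); z points along the fingers, y is the line along which they close (so a half turn about z gives the same grasp; the last joint's range is limited). The gripper opens to 85 mm and grips with 20 to 120 N. Pads are 22 mm wide; open, the fingers measure 114 mm over their backs; the gripper's body (76 mm by 85 mm) begins 54 mm behind the grasp point. The pads swing forward as they close: fully open they stand 13 mm farther back than shut.
Start: joints at [-78.3, 14.817, 1.232, 76.415, 0, 81.257], TCP at [192.096, -515.36, 231.279] pointing down, gripper open.
Joint ranges: [-174.27, 174.27], [-52.1, 104.24], [-59.71, 78.15], [-110.17, 111.67], [-87.03, 83.33], [-180, 180]. Speed limits (degrees/s): [127.2, 127.2, 159.86, 180, 180, 180].

### API

Orientations are given as a 3x3 rotation matrix whose columns are the frame's x, y, z axes.
In Python, from workcell import r, grab_frame, camera_model, job gives the robot as it stands. The module is installed in compiled form; this text tells all that it offers.
- The arm moves only by the tool servo_tool, never from a script. Its argument "motion" is a list of rows, each an object with "dp": the shift along the world's x, y, z in mm, a list of three; "yaw": the turn about the world's z in rad. In form: [{"dp": [tx, ty, tz], "yaw": yaw}, ...]. A call has 1 to 8 rows; each row is the pose to reach, as a shift and turn from the pose commanded when the call began; what a row does not reach only later rows make up. A row lasts 1/12 s, in which the tool goes at most 41.7 mm and 7.16 degrees, less where a joint would pass 70% of its speed; a pose out of reach is approached as far as the arm can. A call with a gripper value outside its range is refused whole. "hand" is the finger opening in mm, from 0 to 85.4, set as the call begins (left out, the last holds). The fingers move at their own pace and stop on an object; "force" is the grip in N (left out, the last holds). Time passes only in rows, so rows that repeat a pose let the fingers close. It gives the time, the measured TCP pose, the force, the opening and the grip force at its end, in the units of the state.
- r.get_obs(): the state, without advancing time (a new reading comes with each control period).
- grab_frame(name): name is "side" or "top" or "wrist"; returns (picture, depth): 420x560x3 uint8, red, green, blue; 420x560 float32, mm along the optical axis (not along the pixel's ray), 0 where there is no reading.
- camera_model(name): a dict with "K" (3x3 intrinsics, pixels), "R" (3x3) and "t" (3): a world point X has camera coordinates R X + t; the wrist camera has in their place "tool_from_camera" (4x4, takes a point from camera to tool coordinates, whose origin is the TCP and whose axes are the flange's). Camera axes: x right, y down, z forward; pixel columns grow to the right and rows downward; lengths in mm; the calibration is good to about 2 mm. A picture is of the moment at which its call begins: read the wrist's pose just before it. camera_model takes no time and is no camera call.
- job.close_job(): hands the job in; it is judged then, once.
The state is a dict: "time_s": time; "joint_pos": joint angles; "joint_vel": joint speeds; "effort": joint torques, N m; "position": TCP position; "tcp_rot": TCP orientation; "ft_force": force on the tool from outside, world axes, zero at the start; "wrist_torque": the same for the moment, N m; "gripper_width": finger opening in mm; "gripper_force": force on a finger pad.
Only numpy, scipy, OpenCV 4.12 (cv2) and the standard library are available. Lean on these libraries where they do the work, as an engineer would, in place of code of your own. Each camera call takes 0.05 s, during which the arm holds its last target. There are 200 camera calls.

## Working session

There is one attempt and no reset: what is moved stays moved. The work goes in short steps, Python scripts to look and compute and a tool call to move; the robot and the scene stay as the last step left them, time stands still between calls to the robot, and variables do not carry over. Pictures are saved under pics/ and viewed, at most 10 in all, crops included, and the job is handed in when it is done.

Besides the shell and the picture viewer there is one more tool, called by a JSON object that holds its "name" and its "arguments". servo_tool: Moves the arm, as the interface text tells. Its arguments: {"type":"object","properties":{"motion":{"type":"array"},"hand":{"type":"number"},"force":{"type":"number"}},"required":["motion"]}

```bash
mkdir -p pics; cat > h.py <<'E'
import numpy as np, cv2
from workcell import r, grab_frame, camera_model, job
def snap(n,f):
    o=r.get_obs(); p,d=grab_frame(n); cv2.imwrite('pics/'+f+'.png',p[:,:,::-1]); np.savez('pics/'+f+'.npz',d=d,p=p,pos=o['position'],rot=o['tcp_rot']); return o
def world(n,f,uv):
    z=np.load('pics/'+f+'.npz'); m=camera_model(n); K=np.array(m['K']); out=[]
    for u,v in uv:
        q=z['d'][v-1:v+2,u-1:u+2]; D=np.median(q[q>0]) if (q>0).any() else 0
        c=D*np.linalg.inv(K)@[u,v,1]
        if n=='wrist':
            T=np.array(m['tool_from_camera']); w=z['rot']@(T[:3,:3]@c+T[:3,3])+z['pos']
        else: w=np.array(m['R']).T@(c-np.array(m['t']))
        out.append(w.round(1))
    return np.array(out)
E
python3 - <<'E'
from h import *
snap('top','top1');o=snap('side','side1')
print(o['position'],o['tcp_rot'],o['gripper_width'],o['time_s'])
for n in('top','side'):
    m=camera_model(n);print(n,-np.array(m['R']).T@m['t'],np.array(m['R']).round(2).tolist())
E
```

```text
[ 192.03659437 -515.08467057  230.67840741] [[ 9.37033179e-01  3.49240265e-01 -2.41591875e-04]
 [ 3.49240271e-01 -9.37032285e-01  1.31511438e-03]
 [ 2.32911506e-04 -1.31667942e-03 -9.99999106e-01]] 84.97186319476408 0.05
top [ 443.11868226  -11.80868511 1374.21608306] [[0.02, -1.0, 0.02], [-0.99, -0.03, -0.1], [0.1, -0.01, -0.99]]
side [402.15956686 492.61618141 980.05910394] [[-0.95, -0.33, -0.01], [-0.27, 0.81, -0.53], [0.18, -0.49, -0.85]]
```

View pics/top1.png

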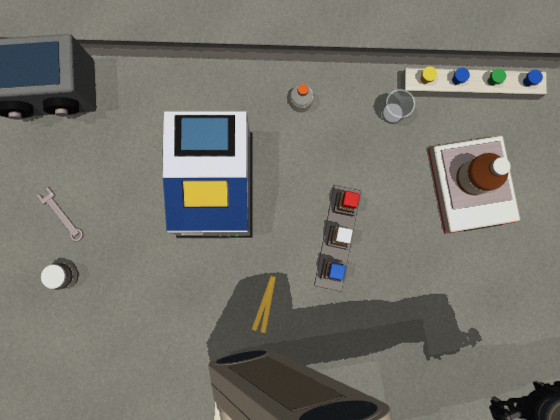

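View pics/side1.png

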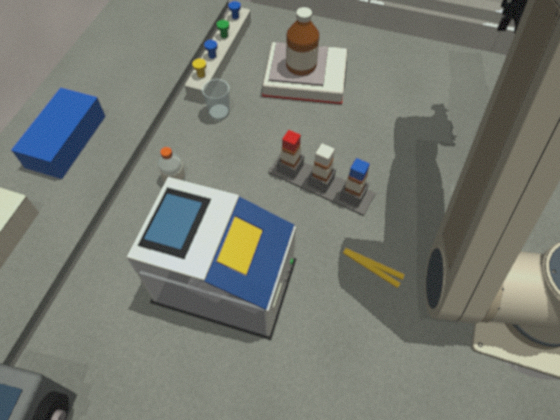

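The top view shows the blue cap at (337,271), white at (343,236), red at (351,200), the yellow flap at (205,193) and the forceps at (265,305). The side view shows the blue cap at (359,168) and the flap at (241,246), with the analyser's front facing the robot. Next I'll measure by colour mask and depth in both views.

```bash
cat > m.py <<'E'
from h import *
def cloud(n,f,box,col):
    z=np.load('pics/'+f+'.npz');p=z['p'].astype(int)
    R,G,B=p[...,0],p[...,1],p[...,2]
    M={'y':(R>150)&(G>110)&(B<90),'b':(B>110)&(B>1.5*R),'w':(R>170)&(G>170)&(B>160),'r':(R>150)&(G<70)}[col]
    x0,y0,x1,y1=box; k=np.zeros_like(M);k[y0:y1,x0:x1]=1;M&=k
    M&=z['d']>0
    v,u=np.nonzero(M);D=z['d'][v,u];m=camera_model(n);c=np.linalg.inv(np.array(m['K']))@(np.stack([u,v,np.ones(len(u))])*D)
    if n=='wrist':
        T=np.array(m['tool_from_camera']);return (z['rot']@(T[:3,:3]@c+T[:3,3:])).T+z['pos']
    return (np.array(m['R']).T@(c-np.array(m['t'])[:,None])).T
def rect(P,zc=None):
    if zc is not None: P=P[abs(P[:,2]-zc)<6]
    (c,s,a)=cv2.minAreaRect(P[:,:2].astype(np.float32)); return len(P),np.round(c,1),np.round(s,1),round(a,2),np.round(np.median(P[:,2]),1)
E
python3 - <<'E'
from m import *
for n,f,bx in(('top','top1',dict(b=(320,255,350,285),w=(328,222,358,250),r=(338,185,365,215),y=(175,170,235,215))),('side','side1',dict(b=(345,155,375,185),w=(308,142,338,170),r=(278,127,304,155),y=(210,210,270,280)))):
    for c,b in bx.items():
        P=cloud(n,f,b,c); zt=np.percentile(P[:,2],90)
        print(n,c,rect(P) if c=='y' else rect(P,zt), round(zt,1))
        if c=='y':
            q=P-P.mean(0);nn=np.linalg.svd(q,full_matrices=False)[2];print('mean',P.mean(0).round(1),nn[2].round(3),nn[0].round(3),np.degrees(np.arccos(abs(nn[2][2]))))
    # blue face points: rows of the flap sides
E
```

```text
top b (177, array([ 429.3, -164. ]), array([32.6, 32.5]), 80.06, np.float64(131.7)) 135.0
top w (156, array([ 512.8, -179. ]), array([31.5, 31.5]), 81.27, np.float64(132.0)) 135.2
top r (169, array([ 596.4, -194.3]), array([31.7, 32.3]), 80.15, np.float64(131.4)) 134.7
top y (1090, array([591.5, 134.2]), array([52.9, 93.3]), 1.76, np.float64(201.9)) 212.1
mean [591.9 134.6 201.8] [-0.433 -0.008  0.901] [-0.058  0.998 -0.018] 25.64657582506405
side b (185, array([ 430.2, -163.6]), array([33. , 33.7]), 78.44, np.float64(130.4)) 132.4
side w (152, array([ 514.2, -179.8]), array([32.8, 31.7]), 78.1, np.float64(130.3)) 132.2
side r (133, array([ 596.7, -192.4]), array([32. , 31.8]), 75.64, np.float64(130.2)) 132.8
side y (1475, array([616.9, 133. ]), array([101.9,  98.1]), 2.04, np.float64(200.4)) 209.9
mean [592.7 134.9 200.2] [ 0.422  0.03  -0.906] [ 0.035 -0.999 -0.016] 25.057226097208364
```

{"name": "servo_tool", "arguments": {"motion": [{"dp": [30, 44, 0], "yaw": -0.1}, {"dp": [54, 80, 0], "yaw": -0.2}, {"dp": [76, 112, 0], "yaw": -0.3}, {"dp": [99, 146, 0], "yaw": -0.4}, {"dp": [122, 180, 0], "yaw": -0.531}, {"dp": [145, 214, 0], "yaw": -0.531}, {"dp": [168, 248, 0], "yaw": -0.531}, {"dp": [190, 281, 0], "yaw": -0.531}], "hand": 64, "force": 30}}

```text
time_s: 0.77
position: [376.8, -241.1, 231.2]
tcp_rot: [[0.985, -0.174, -0.0], [-0.174, -0.985, 0.0], [-0.0, -0.0, -1.0]]
ft_force: [1.4, -0.6, -0.1]
gripper_width: 63.9
gripper_force: 0.0
```

{"name": "servo_tool", "arguments": {"motion": [{"dp": [20, 29, 0], "yaw": 0}, {"dp": [40, 58, 0], "yaw": 0}, {"dp": [47.7, 70.4, 0], "yaw": 0}, {"dp": [47.7, 70.4, 0], "yaw": 0}, {"dp": [47.7, 70.4, 0], "yaw": 0}, {"dp": [47.7, 70.4, 0], "yaw": 0}]}}

```text
time_s: 1.27
position: [423.7, -172.9, 231.1]
tcp_rot: [[0.985, -0.173, -0.001], [-0.173, -0.985, 0.0], [-0.001, 0.0, -1.0]]
ft_force: [-0.0, -0.7, 0.4]
gripper_width: 64.0
gripper_force: 0.0
```

```bash
python3 - <<'E'
from m import *
o=snap('wrist','w1')
print(o['position'],np.array(o['tcp_rot']).round(3).tolist(),o['gripper_width'],o['time_s'],o['joint_pos'])
P=cloud('wrist','w1',(0,0,560,420),'b')
P=P[(np.hypot(P[:,0]-430,P[:,1]+164)<40)]
print(rect(P,131))
E
```

```text
[ 423.73126219 -172.89520149  231.0783459 ] [[0.985, -0.173, -0.001], [-0.173, -0.985, 0.0], [-0.001, 0.0, -1.0]] 64.03543360150894 1.2667 [-3.27130060e+01  5.80549111e+00 -1.02077391e+01  7.40132150e+01
 -1.44496010e-02  1.57257502e+02]
(1933, array([ 430.5, -164. ]), array([33.6, 33.9]), 79.75, np.float64(131.3))
```

View pics/w1.png

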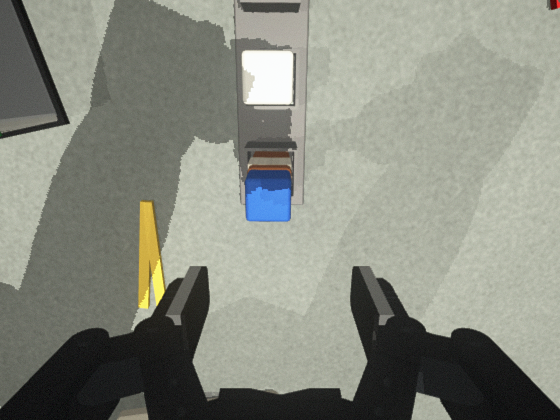

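The wrist view shows the blue cap centred at (269,195) and the sides square to the fingers. It sits at (430.5,-164), with its top at 131. Joint 6 would run past its limit at the analyser, so I'll make a half turn before grasping.

{"name": "servo_tool", "arguments": {"motion": [{"dp": [0, 0, 0], "yaw": 0.12}, {"dp": [0, 0, 0], "yaw": 0.24}, {"dp": [0, 0, 0], "yaw": 0.36}, {"dp": [0, 0, 0], "yaw": 0.48}, {"dp": [0, 0, 0], "yaw": 0.6}, {"dp": [0, 0, 0], "yaw": 0.72}, {"dp": [0, 0, 0], "yaw": 0.84}, {"dp": [0, 0, 0], "yaw": 0.96}]}}

```text
time_s: 1.98
position: [423.4, -173.8, 231.2]
tcp_rot: [[0.704, 0.71, -0.0], [0.71, -0.704, -0.0], [-0.0, -0.0, -1.0]]
ft_force: [0.2, -0.3, -0.0]
gripper_width: 63.9
gripper_force: 0.0
```

{"name": "servo_tool", "arguments": {"motion": [{"dp": [0, 0, 0], "yaw": 0.12}, {"dp": [0, 0, 0], "yaw": 0.24}, {"dp": [0, 0, 0], "yaw": 0.36}, {"dp": [0, 0, 0], "yaw": 0.48}, {"dp": [0, 0, 0], "yaw": 0.6}, {"dp": [0, 0, 0], "yaw": 0.72}, {"dp": [0, 0, 0], "yaw": 0.84}, {"dp": [0, 0, 0], "yaw": 0.96}]}}

```text
time_s: 2.65
position: [423.4, -173.8, 231.2]
tcp_rot: [[-0.178, 0.984, -0.0], [0.984, 0.178, -0.0], [0.0, -0.0, -1.0]]
ft_force: [0.5, 0.4, 1.1]
gripper_width: 63.8
gripper_force: 0.0
```

{"name": "servo_tool", "arguments": {"motion": [{"dp": [0, 0, 0], "yaw": 0.12}, {"dp": [0, 0, 0], "yaw": 0.24}, {"dp": [0, 0, 0], "yaw": 0.36}, {"dp": [0, 0, 0], "yaw": 0.48}, {"dp": [0, 0, 0], "yaw": 0.6}, {"dp": [0, 0, 0], "yaw": 0.72}, {"dp": [0, 0, 0], "yaw": 0.84}, {"dp": [0, 0, 0], "yaw": 0.96}]}}

```text
time_s: 3.32
position: [423.4, -173.8, 231.2]
tcp_rot: [[-0.908, 0.419, -0.0], [0.419, 0.908, -0.0], [0.0, -0.0, -1.0]]
ft_force: [-0.0, 0.6, -0.3]
gripper_width: 63.8
gripper_force: 0.0
```

{"name": "servo_tool", "arguments": {"motion": [{"dp": [3, 4, 0], "yaw": 0.12}, {"dp": [6, 8, 0], "yaw": 0.24}, {"dp": [6.6, 8.9, 0], "yaw": 0.262}, {"dp": [6.6, 8.9, 0], "yaw": 0.262}, {"dp": [6.6, 8.9, 0], "yaw": 0.262}, {"dp": [6.6, 8.9, 0], "yaw": 0.262}]}}

```text
time_s: 3.82
position: [430.3, -164.2, 231.2]
tcp_rot: [[-0.984, 0.176, -0.0], [0.176, 0.984, -0.0], [0.0, -0.0, -1.0]]
ft_force: [0.2, 0.6, -0.2]
gripper_width: 63.9
gripper_force: 0.0
```

{"name": "servo_tool", "arguments": {"motion": [{"dp": [0.2, 0.2, -35], "yaw": 0}, {"dp": [0.2, 0.2, -70], "yaw": 0}, {"dp": [0.2, 0.2, -100], "yaw": 0}, {"dp": [0.2, 0.2, -120], "yaw": 0}, {"dp": [0.2, 0.2, -134], "yaw": 0}, {"dp": [0.2, 0.2, -134], "yaw": 0}, {"dp": [0.2, 0.2, -134], "yaw": 0}]}}

```text
time_s: 4.4
position: [430.5, -163.6, 97.2]
tcp_rot: [[-0.985, 0.174, -0.001], [0.174, 0.985, 0.001], [0.001, 0.0, -1.0]]
ft_force: [0.1, 0.4, -0.1]
gripper_width: 64.2
gripper_force: 0.0
```

{"name": "servo_tool", "arguments": {"motion": [{"dp": [0, 0, 0], "yaw": 0}, {"dp": [0, 0, 0], "yaw": 0}, {"dp": [0, 0, 0], "yaw": 0}, {"dp": [0, 0, 0], "yaw": 0}, {"dp": [0, 0, 0], "yaw": 0}, {"dp": [0, 0, 0], "yaw": 0}, {"dp": [0, 0, 0], "yaw": 0}, {"dp": [0, 0, 0], "yaw": 0}], "hand": 20, "force": 30}}

```text
time_s: 5.07
position: [431.5, -164.2, 98.5]
tcp_rot: [[-0.985, 0.173, 0.002], [0.173, 0.985, -0.002], [-0.002, -0.002, -1.0]]
ft_force: [-0.5, -0.2, 6.9]
gripper_width: 33.9
gripper_force: 29.5
```

{"name": "servo_tool", "arguments": {"motion": [{"dp": [0, 0, 10], "yaw": 0}, {"dp": [0, 0, 25], "yaw": 0}, {"dp": [0, 0, 45], "yaw": 0}, {"dp": [0, 0, 70], "yaw": 0}, {"dp": [0, 0, 100], "yaw": 0}, {"dp": [0, 0, 130], "yaw": 0}, {"dp": [0, 0, 160], "yaw": 0}, {"dp": [0, 0, 160], "yaw": 0}]}}

```text
time_s: 5.73
position: [432.2, -164.2, 262.7]
tcp_rot: [[-0.985, 0.173, 0.007], [0.173, 0.985, -0.004], [-0.007, -0.003, -1.0]]
ft_force: [0.5, -1.0, -3.0]
gripper_width: 34.1
gripper_force: 30.4
```

{"name": "servo_tool", "arguments": {"motion": [{"dp": [0, 0, 25], "yaw": 0}, {"dp": [5, 10, 50], "yaw": 0}, {"dp": [15, 28, 68], "yaw": 0}, {"dp": [30, 57, 68], "yaw": 0.05}, {"dp": [45, 86, 68], "yaw": 0.1}, {"dp": [60, 114, 68], "yaw": 0.15}, {"dp": [75, 142, 68], "yaw": 0.209}, {"dp": [90, 171, 68], "yaw": 0.209}]}}

```text
time_s: 6.4
position: [521.0, 9.0, 324.7]
tcp_rot: [[-0.999, -0.039, -0.001], [-0.039, 0.999, 0.0], [0.001, 0.0, -1.0]]
ft_force: [0.6, -1.7, -2.3]
gripper_width: 34.1
gripper_force: 31.1
```

{"name": "servo_tool", "arguments": {"motion": [{"dp": [15, 29, 0], "yaw": 0}, {"dp": [30, 57, 0], "yaw": 0}, {"dp": [43, 82, 0], "yaw": 0}, {"dp": [55, 105, 0], "yaw": 0}, {"dp": [62, 118, 0], "yaw": 0}, {"dp": [67, 128, 0], "yaw": 0}, {"dp": [67, 128, 0], "yaw": 0}, {"dp": [67, 128, 0], "yaw": 0}]}}

```text
time_s: 7.07
position: [587.6, 135.5, 324.6]
tcp_rot: [[-0.999, -0.036, -0.001], [-0.036, 0.999, -0.0], [0.001, -0.0, -1.0]]
ft_force: [-0.5, -0.9, -2.9]
gripper_width: 33.8
gripper_force: 31.0
```

```bash
python3 - <<'E'
from m import *
o=snap('side','side2');snap('wrist','w2')
print(o['position'],np.array(o['tcp_rot']).round(3).tolist(),o['gripper_width'],o['time_s'],o['joint_pos'])
P=cloud('wrist','w2',(0,0,560,420),'y');print(len(P),len(P) and P.mean(0))
a=cv2.imread('pics/side2.png')[60:330,130:400];b=cv2.imread('pics/w2.png')
cv2.imwrite('pics/c2.png',np.hstack([cv2.resize(a,(400,400)),cv2.resize(b,(400,300))[np.r_[0:300,[0]*100]]]))
E
```

```text
[587.64651661 135.53555687 324.62858681] [[-0.999, -0.036, -0.001], [-0.036, 0.999, -0.0], [0.001, -0.0, -1.0]] 33.832152522523614 7.0667 [ 5.02641375e+00  2.00946339e+01  2.22725359e+01  9.22467952e+01
 -1.40562845e-02  2.97184445e+00]
2418 [584.04768714 162.35775139 210.17880031]
```

View pics/c2.png

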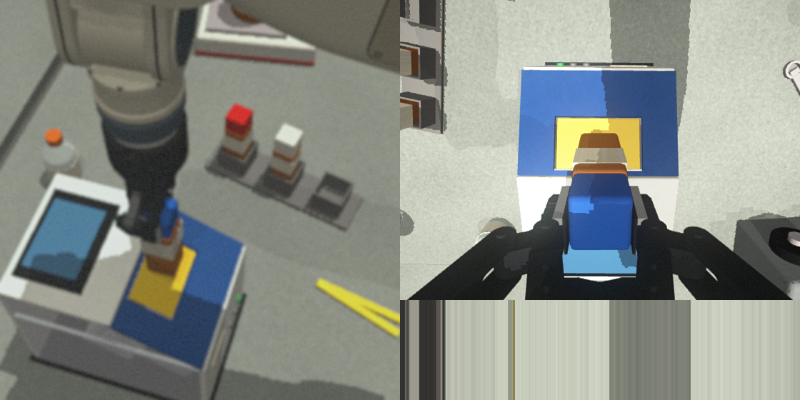

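The side crop shows the bottle held upright above the flap. In the wrist view it is centred across the flap, at about (600,145), and square to it. Next I'll descend through the flap.

{"name": "servo_tool", "arguments": {"motion": [{"dp": [2, -1, -12], "yaw": 0}, {"dp": [2, -1, -22], "yaw": 0}, {"dp": [2, -1, -30], "yaw": 0}, {"dp": [2, -1, -38], "yaw": 0}, {"dp": [2, -1, -46], "yaw": 0}, {"dp": [2, -1, -54], "yaw": 0}, {"dp": [2, -1, -60], "yaw": 0}, {"dp": [2, -1, -60], "yaw": 0}]}}

```text
time_s: 7.83
position: [589.3, 134.4, 263.8]
tcp_rot: [[-0.999, -0.035, -0.002], [-0.035, 0.999, -0.0], [0.002, -0.0, -1.0]]
ft_force: [-1.1, 0.4, -3.2]
gripper_width: 34.2
gripper_force: 31.0
```

{"name": "servo_tool", "arguments": {"motion": [{"dp": [-2, 0, -5], "yaw": 0}, {"dp": [-4, 0, -9], "yaw": 0}, {"dp": [-6, 0, -13], "yaw": 0}, {"dp": [-8, 0, -17], "yaw": 0}, {"dp": [-10, 0, -21], "yaw": 0}, {"dp": [-12, -0.4, -25], "yaw": 0}, {"dp": [-12, -0.4, -25], "yaw": 0}], "force": 22}}

```text
time_s: 8.42
position: [576.8, 134.0, 239.2]
tcp_rot: [[-0.999, -0.035, -0.002], [-0.035, 0.999, -0.0], [0.002, -0.0, -1.0]]
ft_force: [0.5, -0.1, -2.6]
gripper_width: 34.0
gripper_force: 22.2
```

```bash
python3 - <<'E'
from m import *
snap('side','side3');snap('wrist','w3')
a=cv2.imread('pics/side3.png')[150:330,130:310];b=cv2.imread('pics/w3.png')
cv2.imwrite('pics/c3.png',np.hstack([cv2.resize(a,(400,400)),cv2.resize(b[100:420,120:440],(400,400))]))
E
```

```text
(no output)
```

View pics/c3.png

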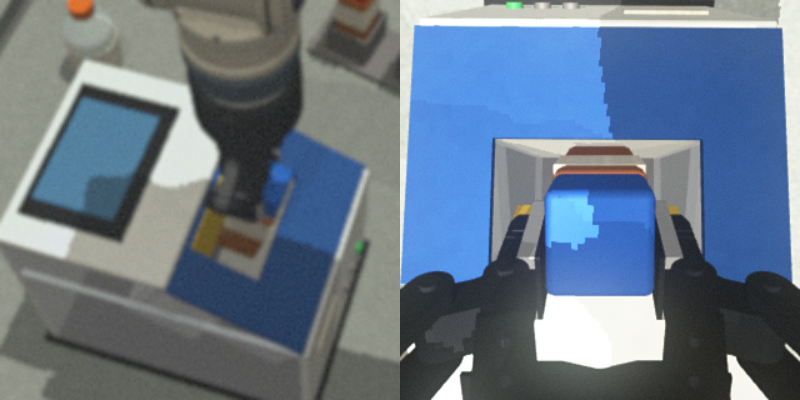

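The bottle is in the mouth with the flap folded in behind it, and it has begun to tilt. I'll continue to full depth.

{"name": "servo_tool", "arguments": {"motion": [{"dp": [-2, 0, -5], "yaw": 0}, {"dp": [-4, 0, -10], "yaw": 0}, {"dp": [-5, 0, -15], "yaw": 0}, {"dp": [-6, 0, -20], "yaw": 0}, {"dp": [-7, 0, -25], "yaw": 0}, {"dp": [-7, 0, -30], "yaw": 0}, {"dp": [-7, 0, -34], "yaw": 0}, {"dp": [-7, 0, -34], "yaw": 0}]}}

```text
time_s: 9.18
position: [572.7, 134.1, 206.7]
tcp_rot: [[-0.999, -0.035, 0.005], [-0.035, 0.999, 0.0], [-0.005, 0.0, -1.0]]
ft_force: [9.6, 1.2, 1.5]
gripper_width: 34.0
gripper_force: 21.9
```

```bash
python3 - <<'E'
from m import *
snap('side','side4');snap('wrist','w4')
a=cv2.imread('pics/side4.png')[150:330,130:310];b=cv2.imread('pics/w4.png')
cv2.imwrite('pics/c4.png',np.hstack([cv2.resize(a,(400,400)),cv2.resize(b[100:420,120:440],(400,400))]))
z=world('wrist','w4',[(u,v) for v in (240,260,280,300,320) for u in (265,280,295)]);print(z.tolist())
E
```

```text
[[547.1, 128.4, 225.2], [546.9, 134.3, 225.1], [547.0, 140.2, 224.5], [553.7, 128.7, 229.3], [553.4, 134.5, 229.3], [553.1, 140.3, 229.6], [560.3, 129.0, 232.9], [560.0, 134.7, 233.0], [559.9, 140.5, 233.0], [567.3, 129.3, 235.7], [566.8, 135.0, 236.2], [566.5, 140.7, 236.4], [573.3, 129.5, 239.8], [573.5, 135.2, 239.3], [572.9, 140.8, 239.9]]
```

View pics/c4.png

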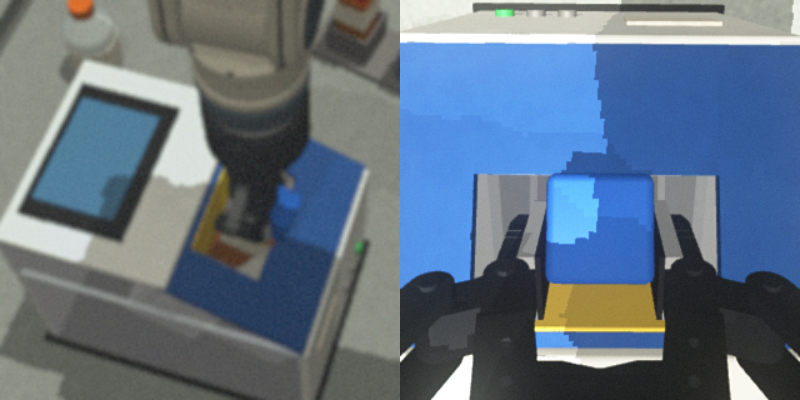

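The bottle is tilted about 27–29° from vertical, with its bottom about 77 mm inside, and the flap is resting on it. I'll ease off the sideways load and release.

{"name": "servo_tool", "arguments": {"motion": [{"dp": [2, 0, 0], "yaw": 0}, {"dp": [2, 0, 0], "yaw": 0}]}}

```text
time_s: 9.45
position: [573.5, 134.1, 206.3]
tcp_rot: [[-0.999, -0.035, 0.001], [-0.035, 0.999, 0.0], [-0.001, 0.0, -1.0]]
ft_force: [6.0, 0.3, 1.9]
gripper_width: 33.7
gripper_force: 22.5
```

{"name": "servo_tool", "arguments": {"motion": [{"dp": [0, 0, 0], "yaw": 0}, {"dp": [0, 0, 0], "yaw": 0}, {"dp": [0, 0, 0], "yaw": 0}, {"dp": [0, 0, 0], "yaw": 0}, {"dp": [0, 0, 0], "yaw": 0}, {"dp": [0, 0, 0], "yaw": 0}, {"dp": [0, 0, 0], "yaw": 0}, {"dp": [0, 0, 0], "yaw": 0}], "hand": 66}}

```text
time_s: 10.12
position: [572.7, 134.1, 206.3]
tcp_rot: [[-0.999, -0.035, -0.0], [-0.035, 0.999, -0.0], [0.0, -0.0, -1.0]]
ft_force: [0.5, 0.2, -1.1]
gripper_width: 66.0
gripper_force: 0.0
```

{"name": "servo_tool", "arguments": {"motion": [{"dp": [0, 0, 10], "yaw": 0}, {"dp": [0, 0, 30], "yaw": 0}, {"dp": [0, 0, 55], "yaw": 0}, {"dp": [0, 0, 85], "yaw": 0}, {"dp": [0, 0, 110], "yaw": 0}, {"dp": [0, 0, 120], "yaw": 0}, {"dp": [0, 0, 120], "yaw": 0}, {"dp": [0, 0, 120], "yaw": 0}]}}

```text
time_s: 10.78
position: [572.9, 134.1, 326.7]
tcp_rot: [[-0.999, -0.035, 0.001], [-0.035, 0.999, 0.0], [-0.001, 0.0, -1.0]]
ft_force: [-0.1, -0.7, -1.0]
gripper_width: 66.0
gripper_force: 0.0
```

```bash
python3 - <<'E'
from m import *
o=snap('side','side5');snap('wrist','w5');print(o['time_s'],o['ft_force'],o['position'])
P=cloud('wrist','w5',(0,0,560,420),'y')
if len(P)>50:
    n=np.linalg.svd(P-P.mean(0),full_matrices=False)[2][2];print(len(P),P.mean(0),n,np.degrees(np.arccos(abs(n[2]))))
a=cv2.imread('pics/side5.png')[150:330,130:310];b=cv2.imread('pics/w5.png')
cv2.imwrite('pics/c5.png',np.hstack([cv2.resize(a,(400,400)),cv2.resize(b[20:420,80:480],(400,400))]))
E
```

```text
10.7833 [-0.10610461 -0.69689864 -1.01749259] [572.93650777 134.08099984 326.72677909]
3930 [595.31417284 151.31009574 202.19378147] [ 0.56559084  0.09950814 -0.81866057] 35.04906437343951
```

View pics/c5.png

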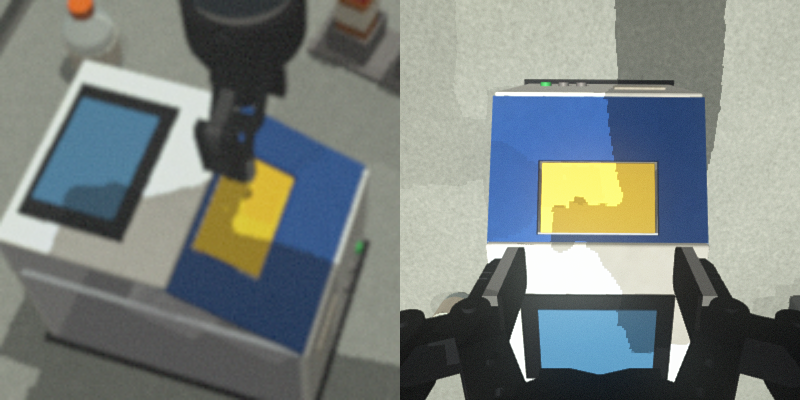

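{"name": "servo_tool", "arguments": {"motion": [{"dp": [0, 0, 20], "yaw": 0}, {"dp": [0, 0, 30], "yaw": 0}, {"dp": [0, 0, 30], "yaw": 0}, {"dp": [0, 0, 30], "yaw": 0}, {"dp": [0, 0, 30], "yaw": 0}, {"dp": [0, 0, 30], "yaw": 0}, {"dp": [0, 0, 30], "yaw": 0}, {"dp": [0, 0, 30], "yaw": 0}]}}

```text
time_s: 11.55
position: [572.7, 134.1, 355.7]
tcp_rot: [[-0.999, -0.035, -0.001], [-0.035, 0.999, -0.0], [0.001, -0.0, -1.0]]
ft_force: [0.4, 0.1, -1.0]
gripper_width: 65.8
gripper_force: 0.0
```

```bash
python3 - <<'E'
from m import *
o=snap('wrist','w6');snap('side','side6')
for n,f in(('wrist','w6'),('side','side6')):
    P=cloud(n,f,(0,0,560,420),'y');P=P[(abs(P[:,0]-592)<35)&(abs(P[:,1]-134.7)<52)&(P[:,2]>120)&(P[:,2]<225)]
    n=np.linalg.svd(P-P.mean(0),full_matrices=False)[2][2];print(len(P),P.mean(0),n,np.degrees(np.arccos(abs(n[2]))))
cv2.imwrite('pics/c6.png',cv2.resize(cv2.imread('pics/side6.png')[180:345,120:320],(800,600),interpolation=2))
E
```

```text
3013 [597.30120133 152.2693935  203.44222197] [-0.43417203 -0.02478694  0.9004889 ] 25.77759476275125
870 [588.4133591  123.32052863 198.38157249] [ 0.4250552   0.01643325 -0.90501825] 25.174259218364615
```

View pics/c6.png

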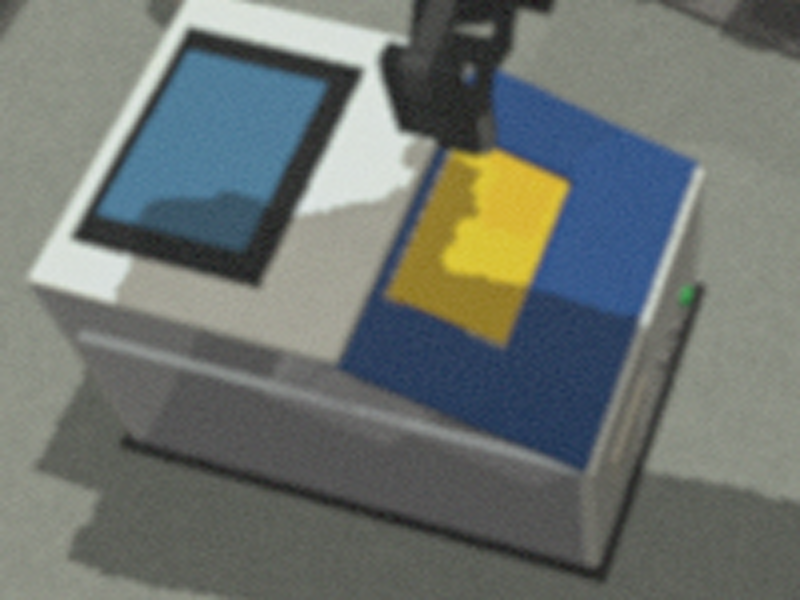

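The flap lies in the plane of the face (25–26°, shut), and the gripper is clear and touching nothing.

```bash
python3 -c "
from workcell import job
print(job.close_job())"
```

```text
the job is handed in; nothing more can be done
None
```

The blue-capped bottle was pushed bottom-first through the flap, released about 77 mm inside, and slid out of sight with the flap shut behind it. The job is handed in, but no camera view showed the bottle resting on the stop, and no verdict came back.

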